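# Snug a sample bottle in a cam clamp

## Robot

A 7-joint arm with a two-finger parallel gripper is mounted at the origin on a cart in front of the work surface, level with it; the furniture and walls round the work are solid. World frame = base frame: x ahead of the robot, y to its left, z up, the work surface at z = 0. Lengths are in m, angles in rad, forces in N, time in s.
With the tool pointing down it reaches from about 0.35 to 0.9 m from the base axis. Payload 8.1 kg.
Tool frame: the origin (TCP) lies at the very end of the fingers, on their centre line; the grasp point (between the pads) lies grip_point_offset behind it (grip_point_offset is the distance from the TCP to the grasp point, in m); z points along the fingers, y is the direction in which the jaws open and shut (so a half turn about z gives the same grasp; the last joint's range is limited). The gripper opens to 92 mm and grips with 3 to 60 N. Pads are 19 mm wide; open, the fingers measure 130 mm over their backs; the gripper's body (75 mm by 190 mm) begins 47 mm behind the grasp point.
Start: joints at [1.232, 0.434, 0.025, 1.573, -0.012, 1.134, -0.075], TCP at [0.146, -0.608, 0.227] pointing down, gripper open.
Joint ranges: [-2.62, 2.62], [-0.44, 2.09], [-1.27, 1.32], [0.08, 2.57], [-1.32, 4.46], [0.12, 2], [-2.74, 2.74]. Speed limits (rad/s): [2.22, 2.22, 3.01, 3.01, 3.14, 3.14, 3.14].

## Interface

Orientations are given as a rotation vector (axis times angle).
In Python, from cell import * gives the robot as it stands.
- The arm moves only by the tool drive_tool, never from a script. Its argument "increments" is a list of rows, each an object of numbers: "grip": the gripper's target within -1 to 1 (shut at 1, half-way at 0, fully open at -1); "tx", "ty", "tz": the shift along the world's x, y, z normalised to -1 to 1, where 1 is 400 mm; "turn": the turn about the world's z normalised to -1 to 1, where 1 is 60 degrees. In form: [{"grip": .., "tx": .., "ty": .., "tz": .., "turn": ..}, ...]. A call has 1 to 20 rows; each row is the pose to reach, as a shift and turn from the pose measured when the call began; what a row does not reach only later rows make up. A row lasts 1/10 s, in which the tool goes at most 50 mm and 8.59 degrees, less where a joint would pass 70% of its speed; a pose out of reach is approached as far as the arm can. A call with a number of a shift or a turn outside -1 to 1 is refused whole. A call with a gripper value outside its range is refused whole. The fingers move at their own pace and stop on an object; "newtons" is the grip in N (left out, the last holds). Time passes only in rows, so rows that repeat a pose let the fingers close. It gives the time, the measured TCP pose, the force and the opening at its end, in the units of the state.
- observe(): the state, without advancing time (a new reading comes with each control period).
- get_image(name): name is "scene" or "side" or "wrist"; returns the picture (400x640x3 uint8, red, green, blue); there is no depth.
- camera_info(name): a dict with "fx", "fy", "cx", "cy" (pixels), "eye" and "rotation" of the camera in the world; the wrist camera has in their place "hand_eye" (4x4, takes a point from camera to tool coordinates, whose origin is the TCP and whose axes are the flange's). Camera axes: x right, y down, z forward; pixel columns grow to the right and rows downward; lengths in m; the calibration is good to about 2 mm. A picture is of the moment at which its call begins: read the wrist's pose just before it. camera_info takes no time and is no camera call.
- sign_off(): hands the job in, once; it reports no verdict.
The state is a dict: "clock": time; "joints": joint angles; "dq": joint speeds; "joint_efforts": joint torques, N m; "position": TCP position; "ee_rot": TCP orientation; "force": force on the tool from outside, world axes, zero at the start; "ft_torque": the same for the moment, N m; "width": opening from 0.0 (shut) to 1.0 (fully open).
Only numpy, scipy, OpenCV 4.12 (cv2) and the standard library are available. Lean on these libraries where they do the work, as an engineer would, in place of code of your own. Each camera call takes 0.05 s, during which the arm holds its last target. There are 200 camera calls.

## Task

Two cam clamps stand on the bench, one with a white blue-capped bottle and one with a brown bottle. Turn the yellow lever of the clamp with the white bottle, anticlockwise seen from above, just far enough that the jaw takes up the gap and the black pointer bar of the spring stop rests in the green band, never in the red. Let go of the lever there, and leave the other clamp's lever alone.

Things in the scene. Friction and masses are not known exactly. Their poses are not given: they have to be found in the camera images.
- white_clamp: Fixed cam clamp, base 235x94x12 mm, with the white blue-capped bottle (54 mm wide, 98 tall) standing loose on it; its twin holds a brown bottle. Origin: on the cam pivot's upright axis, at bench height; z up; x from pivot to jaw (60 mm high, face at x=20 at angle 0), bottle, blue V stop on springs, grey block (58 mm high) with black cross-bar pointer over white/green/red scale; y to the left.
- cam_lever (a joint): Its lever's angle, 0 to 2.2 rad, growing anticlockwise from above: 0 points along clamp +y, 1.57 along -x; starts 0 to 0.25. Yellow arm, top 41 mm above bench; at 95 mm from the pivot an upright orange knob, 16 mm diameter, 41 to 80 mm above bench, revolving freely. Jaw advances 14 mm per rad; gap at angle 0 is 10 to 16 mm, so closed at 0.7 to 1.2. About 3 N at the knob; stays where left.
- spring_stop (a joint): How far (m) the clamped bottle has pushed the blue spring stop back along +x: 0 while there is a gap, 0.003 to 0.012 with the pointer's far edge in the green band, above 0.012 in the red (overrun), at most 0.024. Spring 500 N/m.
- other_lever (a joint): Angle (rad) of the lever of the twin clamp with the brown bottle, measured as cam_lever is; starts at 0 to 0.25 and is to be left alone.

How it is judged:
By the outcome, as a careful person would: the job done as asked, in the order asked, and still so for the second after the job is handed in, with the robot touching nothing.
It also fails if it takes over 48 s, if anything falls off the work surface, if the arm or the gripper's body presses on something with over 40 N, if the wrist force passes 120 N, or if a joint passes its speed limit or range.

## Working session

There is one attempt and no reset: what is moved stays moved. The work goes in short steps, Python scripts to look and compute and a tool call to move; the robot and the scene stay as the last step left them, time stands still between calls to the robot, and variables do not carry over. Pictures are saved under pics/ and viewed, about 8 in all and at most 12, crops included, and the job is handed in when it is done.

Besides the shell and the picture viewer there is one more tool, called after "Emit:" by a JSON object that holds its "api" and its "payload". drive_tool: Moves the arm, as the interface text tells. Its arguments: {"type":"object","properties":{"increments":{"type":"array","items":{"type":"object","properties":{"grip":{"type":"number"},"tx":{"type":"number"},"ty":{"type":"number"},"tz":{"type":"number"},"turn":{"type":"number"}}}},"newtons":{"type":"number"}},"required":["increments"]}

```bash
mkdir -p pics; python3 - <<'E'
from cell import *
import cv2,numpy as np
for n in ["scene","side"]:
    cv2.imwrite(f"pics/{n}0.png",get_image(n)[:,:,::-1]); print(n,camera_info(n))
print(camera_info("wrist")); print(observe()); 
try: print(grip_point_offset)
except Exception as e: print(e)
E
```

```text
scene {'fx': 489.6017563349552, 'fy': 489.6017563349552, 'cx': 317.04176783564424, 'cy': 195.28815899144166, 'eye': array([ 0.03340739, -0.49738367,  0.58745134]), 'rotation': array([-2.01631866,  0.92002724, -0.47707623])}
side {'fx': 477.29695121548684, 'fy': 477.29695121548684, 'cx': 316.5415826158323, 'cy': 196.6316257181384, 'eye': array([0.07703936, 0.91933153, 0.47141599]), 'rotation': array([-0.6218047 ,  2.30298547, -1.52745956])}
{'fx': 339.93974373626037, 'fy': 339.93974373626037, 'cx': 323.27237741574083, 'cy': 200.07187816730521, 'hand_eye': array([[-9.67012248e-04, -9.55624652e-01, -2.94585452e-01,
         8.14070171e-02],
       [ 9.99999509e-01, -9.88325434e-04, -7.65266033e-05,
         1.89682176e-05],
       [-2.18015586e-04, -2.94585382e-01,  9.55625139e-01,
        -1.56902404e-01],
       [ 0.00000000e+00,  0.00000000e+00,  0.00000000e+00,
         1.00000000e+00]])}
{'clock': 0.1, 'joints': array([ 1.23242308,  0.43514215,  0.02497118,  1.5740265 , -0.01160625,
        1.13399966, -0.0750672 ]), 'dq': array([-2.88816512e-05, -3.70900802e-03,  6.64482824e-04, -7.71803792e-04,
       -3.38088387e-04,  5.14727604e-04,  1.82940719e-05]), 'joint_efforts': array([ 3.34514574e-03, -6.69116735e+01,  9.87960510e-01, -3.15142536e+01,
       -6.05047890e-02,  3.72662453e-02,  7.48748766e-05]), 'position': array([ 0.14583751, -0.60726246,  0.22602247]), 'ee_rot': array([-3.11840382e+00, -3.69271632e-01,  4.55244524e-04]), 'force': array([ 0.08257041,  0.25883684, -0.13094575]), 'ft_torque': array([ 0.01905056, -0.0023205 , -0.07767521]), 'width': 1.0020661534173296}
0.0188
```

View pics/scene0.png

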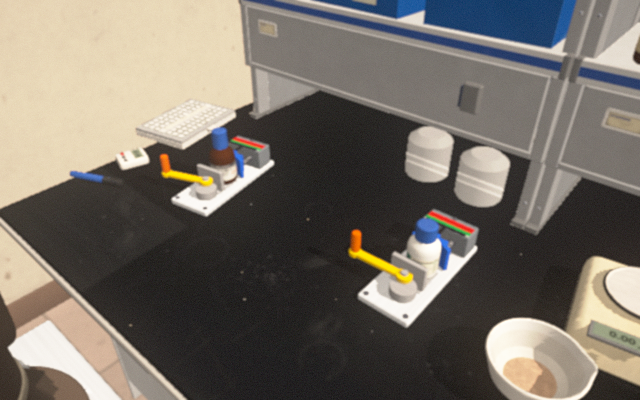

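View pics/side0.png

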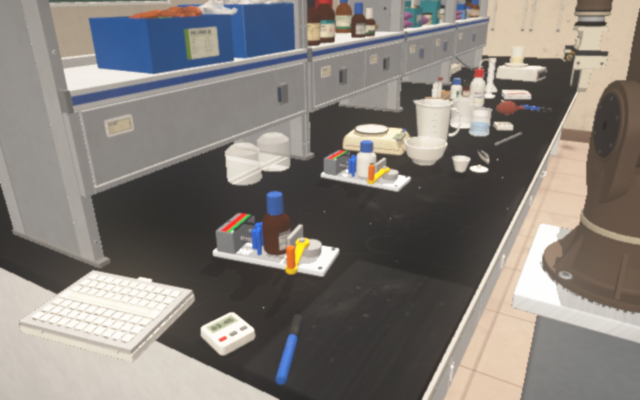

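The scene view shows the white-bottle clamp on the right: knob top about (355,233), pivot about (403,275), base corners (361,296), (406,320) and (477,246). In the side view its knob is at about (371,166).

```bash
cat > h.py <<'E'
from cell import *
import cv2,numpy as np
from scipy.spatial.transform import Rotation as R
def cam(n,o=None):
    c=camera_info(n)
    if n=="wrist":
        T=np.eye(4);T[:3,:3]=R.from_rotvec(o["ee_rot"]).as_matrix();T[:3,3]=o["position"]
        T=T@c["hand_eye"];return c,T[:3,:3],T[:3,3]
    return c,R.from_rotvec(c["rotation"]).as_matrix(),np.array(c["eye"])
def unproj(C,uv,z):
    c,M,e=C;d=M@[(uv[0]-c["cx"])/c["fx"],(uv[1]-c["cy"])/c["fy"],1];return e+d*(z-e[2])/d[2]
def proj(C,p):
    c,M,e=C;q=M.T@(np.array(p)-e);return np.array([c["cx"]+c["fx"]*q[0]/q[2],c["cy"]+c["fy"]*q[1]/q[2]])
E
python3 - <<'E'
from h import *
C=cam("scene")
for n,uv,z in [("knobtop",(355,233),.08),("knobbot",(355,250),.041),("pivot",(404,275),.041),("c1",(361,296),.012),("c2",(406,320),.012),("c3",(477,246),.012)]:
    print(n,unproj(C,uv,z).round(4))
print(unproj(cam("side"),(371,166),.08))
im=get_image("scene")[195:335,330:500,::-1]
cv2.imwrite("pics/c.png",cv2.resize(im,None,fx=4.2,fy=4.2,interpolation=cv2.INTER_CUBIC))
E
```

```text
knobtop [ 0.544  -0.1321  0.08  ]
knobbot [ 0.5471 -0.1317  0.041 ]
pivot [ 0.5501 -0.2271  0.041 ]
c1 [ 0.4924 -0.187   0.012 ]
c2 [ 0.4975 -0.2678  0.012 ]
c3 [ 0.726  -0.2713  0.012 ]
[ 0.54595831 -0.12002941  0.08      ]
```

View pics/c.png

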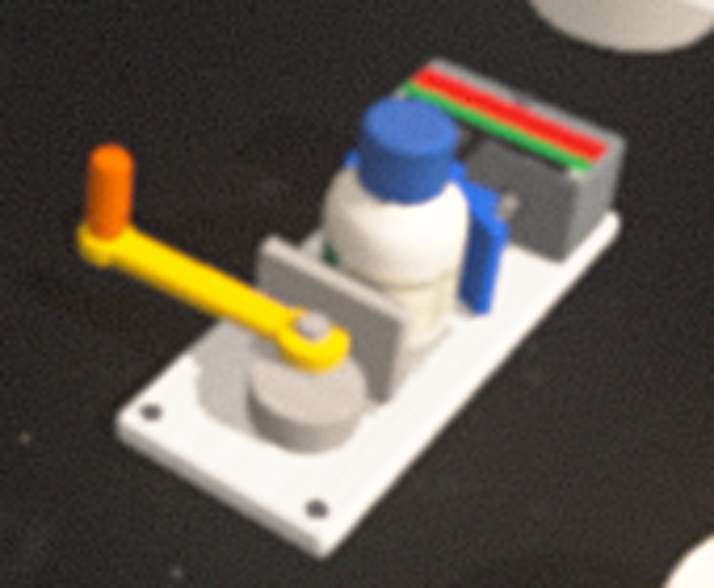

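Crop: knob top is at scene pixel (356,231), pivot boss at (404.5,275), and the pointer is still on white. Moving above the knob while turning the jaws towards the lever's tangent.

Emit:
{"api": "drive_tool", "payload": {"increments": [{"grip": -1,"tx": 0.5,"ty": 0.5,"tz": 0,"turn": -0.6},{"grip": -1,"tx": 0.85,"ty": 1,"tz": 0,"turn": -1},{"grip": -1,"tx": 0.85,"ty": 1,"tz": 0,"turn": -1},{"grip": -1,"tx": 0.85,"ty": 1,"tz": 0,"turn": -1},{"grip": -1,"tx": 0.85,"ty": 1,"tz": 0,"turn": -1},{"grip": -1,"tx": 0.85,"ty": 1,"tz": 0,"turn": -1},{"grip": -1,"tx": 0.85,"ty": 1,"tz": 0,"turn": -1},{"grip": -1,"tx": 0.85,"ty": 1,"tz": 0,"turn": -1},{"grip": -1,"tx": 0.85,"ty": 1,"tz": 0,"turn": -1},{"grip": -1,"tx": 0.85,"ty": 1,"tz": 0,"turn": -1},{"grip": -1,"tx": 0.85,"ty": 1,"tz": 0,"turn": -1},{"grip": -1,"tx": 0.85,"ty": 1,"tz": 0,"turn": -1},{"grip": -1,"tx": 0.85,"ty": 1,"tz": 0,"turn": -1},{"grip": -1,"tx": 0.85,"ty": 1,"tz": 0,"turn": -1},{"grip": -1,"tx": 0.85,"ty": 1,"tz": 0,"turn": -1},{"grip": -1,"tx": 0.85,"ty": 1,"tz": 0,"turn": -1}]}}

```text
clock: 1.75
position: [0.4852, -0.2085, 0.2262]
ee_rot: [-2.884, 1.243, -0.001]
force: [0.7, 0.2, 0.5]
width: 1.005
```

```bash
python3 - <<'E'
from h import *
o=observe();print(o["clock"],o["position"],o["ee_rot"],o["joints"].round(2))
M=R.from_rotvec(o["ee_rot"]).as_matrix();print(np.degrees(np.arctan2(M[1,1],M[0,1])))
cv2.imwrite("pics/w1.png",get_image("wrist")[:,:,::-1])
C=cam("wrist",o)
print(proj(C,(.546,-.132,.08)),proj(C,(.55,-.227,.041)))
E
```

```text
1.75 [ 0.48516629 -0.20851129  0.22616509] [-2.88441841e+00  1.24281812e+00 -5.13301711e-04] [ 0.31  0.28 -0.01  1.81  0.    1.05 -2.08]
-136.6198148207379
[221.27915875 201.29056926] [289.67480866 119.57675209]
```

View pics/w1.png

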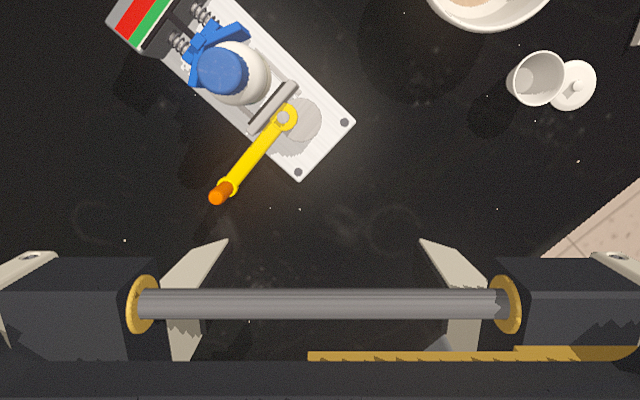

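The wrist view shows the knob top at about (217,199), the pivot cap at (284,117), and base near corners at (300,181) and (355,121).

```bash
python3 - <<'E'
from h import *
o=observe();C=cam("wrist",o)
k=unproj(C,(217,198),.08);p=unproj(C,(284,117),.045);k2=unproj(C,(228,187),.041)
a=unproj(C,(300,181.5),.012);b=unproj(C,(355,122),.012)
print(k,k2,p,np.linalg.norm((k-p)[:2]),a,b,np.linalg.norm(a-b))
y=(a-b)[:2];print("yaw",np.arctan2(-y[0],y[1]),"dir",np.arctan2(-(k-p)[0],(k-p)[1]))
m=(k-o["position"])[:2];print(m/.4)
E
```

```text
[ 0.55106097 -0.13152817  0.08      ] [ 0.55136259 -0.1315262   0.041     ] [ 0.55571434 -0.22526279  0.045     ] 0.09385005777484684 [ 0.49736244 -0.18067963  0.012     ] [ 0.49857449 -0.26937145  0.012     ] 0.08870009803540421
yaw 0.013664995424440768 dir 0.049603375970648206
[0.16432826 0.19195754]
```

Emit:
{"api": "drive_tool", "payload": {"increments": [{"grip": -1,"tx": 0.08,"ty": 0.1,"tz": 0,"turn": -0.1},{"grip": -1,"tx": 0.16,"ty": 0.19,"tz": 0,"turn": -0.22},{"grip": -1,"tx": 0.16,"ty": 0.19,"tz": 0,"turn": -0.22},{"grip": -1,"tx": 0.16,"ty": 0.19,"tz": 0,"turn": -0.22},{"grip": -0.4,"tx": 0.16,"ty": 0.19,"tz": -0.1,"turn": -0.22},{"grip": -0.4,"tx": 0.16,"ty": 0.19,"tz": -0.2,"turn": -0.22},{"grip": -0.4,"tx": 0.16,"ty": 0.19,"tz": -0.28,"turn": -0.22},{"grip": -0.4,"tx": 0.16,"ty": 0.19,"tz": -0.28,"turn": -0.22},{"grip": -0.4,"tx": 0.16,"ty": 0.19,"tz": -0.28,"turn": -0.22}]}}

```text
clock: 2.7
position: [0.5488, -0.1337, 0.1148]
ee_rot: [-2.722, 1.568, -0.0]
force: [0.4, -0.0, 0.5]
width: 0.698
```

```bash
python3 - <<'E'
from h import *
o=observe();print(o["clock"],o["position"],o["joints"].round(2),o["width"])
M=R.from_rotvec(o["ee_rot"]).as_matrix();print(np.degrees(np.arctan2(M[1,1],M[0,1])),M[:,2])
C=cam("wrist",o)
im=get_image("wrist")
cv2.imwrite("pics/w2.png",im[:,:,::-1])
hsv=cv2.cvtColor(im,cv2.COLOR_RGB2HSV)
m=cv2.inRange(hsv,(4,180,90),(15,255,255));n,l,s,c=cv2.connectedComponentsWithStats(m)
i=1+s[1:,4].argmax();print(s[i],c[i]);print(proj(C,(.549,-.1315,.08)),proj(C,(.551,-.1315,.041)))
print(unproj(C,c[i],.065))
E
```

```text
2.7 [ 0.54877506 -0.13365287  0.11480523] [ 0.15  0.46 -0.01  1.85  0.    0.83 -2.48] 0.6977203200885183
-149.8734062345386 [ 1.12990681e-04  1.24067731e-04 -9.99999986e-01]
[305 206  26  39 185] [316.37297297 222.64324324]
[323.65351152 236.17031019] [321.19711466 213.398505  ]
[ 0.55462502 -0.13180188  0.065     ]
```

View pics/w2.png

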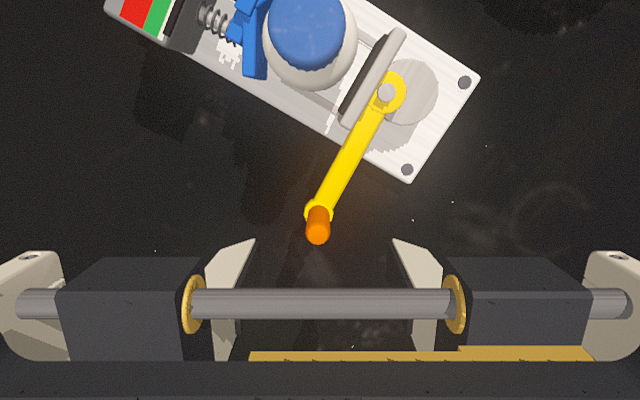

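The wrist view shows the knob top at (317,233) between the open fingers and the pivot at (388,92). I estimate the knob at (0.552,-0.131). Descending and closing lightly.

Emit:
{"api": "drive_tool", "payload": {"increments": [{"grip": -0.4,"tx": 0.008,"ty": 0.007,"tz": -0.08,"turn": 0},{"grip": -0.4,"tx": 0.008,"ty": 0.007,"tz": -0.15,"turn": 0},{"grip": -0.4,"tx": 0.008,"ty": 0.007,"tz": -0.15,"turn": 0},{"grip": 1,"tx": 0.008,"ty": 0.007,"tz": -0.15,"turn": 0},{"grip": 1,"tx": 0.008,"ty": 0.007,"tz": -0.15,"turn": 0},{"grip": 1,"tx": 0.008,"ty": 0.007,"tz": -0.15,"turn": 0},{"grip": 1,"tx": 0.008,"ty": 0.007,"tz": -0.15,"turn": 0},{"grip": 1,"tx": 0.008,"ty": 0.007,"tz": -0.15,"turn": 0},{"grip": 1,"tx": 0.008,"ty": 0.007,"tz": -0.15,"turn": 0},{"grip": 1,"tx": 0.008,"ty": 0.007,"tz": -0.15,"turn": 0}], "newtons": 12}}

```text
clock: 3.75
position: [0.5527, -0.1309, 0.0559]
ee_rot: [-2.722, 1.567, -0.003]
force: [-1.5, 0.2, 2.8]
width: 0.168
```

```bash
python3 - <<'E'
from h import *
o=observe();P=o["position"];print(o["clock"],P,o["width"],o["force"])
c=np.array([.556,-.226]);r=.095
a0=np.arctan2(-(P[0]-c[0]),P[1]-c[1]);print(a0,np.hypot(*(P[:2]-c)))
for a in np.arange(a0,1.75,.1):
    q=c+r*np.array([-np.sin(a),np.cos(a)]);print(round(a,2),((q-P[:2])/.4).round(3),round(np.degrees(a-a0)/60,2))
E
```

```text
3.75 [ 0.55273906 -0.13089168  0.05585986] 0.16804253940071878 [-1.50541192  0.2020492   2.82434503]
0.0342731502860354 0.0951642115982734
0.03 [ 0. -0.] 0.0
0.13 [-0.024 -0.002] 0.1
0.23 [-0.047 -0.007] 0.19
0.33 [-0.07  -0.013] 0.29
0.43 [-0.092 -0.022] 0.38
0.53 [-0.113 -0.033] 0.48
0.63 [-0.133 -0.046] 0.57
0.73 [-0.151 -0.061] 0.67
0.83 [-0.168 -0.078] 0.76
0.93 [-0.183 -0.097] 0.86
1.03 [-0.196 -0.116] 0.95
1.13 [-0.207 -0.137] 1.05
1.23 [-0.216 -0.159] 1.15
1.33 [-0.223 -0.182] 1.24
1.43 [-0.227 -0.205] 1.34
1.53 [-0.229 -0.229] 1.43
1.63 [-0.229 -0.253] 1.53
1.73 [-0.226 -0.276] 1.62
```

The opening of 15.5 mm confirms the knob is gripped. Sweeping to about 0.73 rad.

Emit:
{"api": "drive_tool", "payload": {"increments": [{"grip": 1,"tx": -0.024,"ty": -0.002,"tz": 0,"turn": 0.05},{"grip": 1,"tx": -0.047,"ty": -0.007,"tz": 0,"turn": 0.1},{"grip": 1,"tx": -0.07,"ty": -0.013,"tz": 0,"turn": 0.17},{"grip": 1,"tx": -0.092,"ty": -0.022,"tz": 0,"turn": 0.25},{"grip": 1,"tx": -0.113,"ty": -0.033,"tz": 0,"turn": 0.32},{"grip": 1,"tx": -0.133,"ty": -0.046,"tz": 0,"turn": 0.4},{"grip": 1,"tx": -0.151,"ty": -0.061,"tz": 0,"turn": 0.45},{"grip": 1,"tx": -0.151,"ty": -0.061,"tz": 0,"turn": 0.45},{"grip": 1,"tx": -0.151,"ty": -0.061,"tz": 0,"turn": 0.45}]}}

```text
clock: 4.65
position: [0.4918, -0.1557, 0.0558]
ee_rot: [-3.012, 0.892, -0.001]
force: [-2.3, -2.0, 3.5]
width: 0.17
```

```bash
cat > look.py <<'E'
from h import *
import sys
o=observe();P=o["position"];print(o["clock"],P,o["width"],o["force"].round(1))
c=np.array([.556,-.226])
a0=np.arctan2(-(P[0]-c[0]),P[1]-c[1]);print("a",a0,np.hypot(*(P[:2]-c)))
for a in np.arange(a0,a0+1,.1):
    q=c+.095*np.array([-np.sin(a),np.cos(a)]);print(round(a,2),((q-P[:2])/.4).round(3))
s=get_image("scene")[195:275,390:490,::-1];w=get_image("side")[130:200,310:420,::-1]
s=cv2.resize(s,(500,400),interpolation=cv2.INTER_CUBIC);w=cv2.resize(w,(300,191),interpolation=cv2.INTER_CUBIC)
out=np.zeros((400,800,3),np.uint8);out[:,:500]=s;out[:191,500:]=w
cv2.imwrite(f"pics/{sys.argv[1]}.png",out)
E
python3 look.py s1
```

```text
4.65 [ 0.49183257 -0.15574127  0.05584652] 0.17004252397947647 [-2.3 -2.   3.5]
a 0.7401157748864122 0.09515118436409985
0.74 [ 0. -0.]
0.84 [-0.016 -0.017]
0.94 [-0.031 -0.036]
1.04 [-0.044 -0.055]
1.14 [-0.055 -0.076]
1.24 [-0.064 -0.099]
1.34 [-0.071 -0.121]
1.44 [-0.075 -0.145]
1.54 [-0.077 -0.168]
1.64 [-0.077 -0.192]
```

View pics/s1.png

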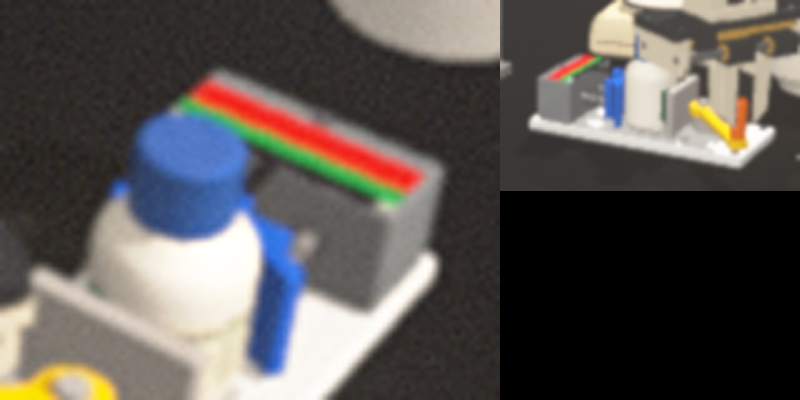

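Lever at 0.74 rad. The pointer (black strip below green at about crop (330,180)) is still before the green. I'll read the scale numerically by rectifying it, then continue.

```bash
cat > prof.py <<'E'
from h import *
import sys
C=cam("scene");im=np.mean([get_image("scene").astype(float) for _ in range(2)],0).astype(np.uint8)
xs=np.arange(.655,.735,.0005);ys=np.arange(-.272,-.18,.0005)
uv=np.array([[proj(C,(x,y,.058)) for x in xs] for y in ys]).astype(np.float32)
p=cv2.remap(im,uv[...,0],uv[...,1],cv2.INTER_LINEAR)
np.save("pics/"+sys.argv[1]+".npy",p)
b=p[30:65].mean(0)  # y -.257..-.2395
for i in range(40,len(xs),4): print(round(xs[i],4),b[i].round().astype(int))
cv2.imwrite(f"pics/{sys.argv[1]}.png",cv2.resize(p[:,:,::-1],None,fx=4,fy=3))
E
python3 prof.py p1
```

```text
0.675 [99 97 95]
0.677 [99 97 95]
0.679 [93 89 88]
0.681 [78 74 74]
0.683 [64 72 61]
0.685 [55 97 60]
0.687 [ 51 135  67]
0.689 [ 61 165  76]
0.691 [ 93 174  79]
0.693 [146 160  72]
0.695 [200 127  60]
0.697 [232  88  45]
0.699 [241  57  34]
0.701 [242  40  29]
0.703 [242  41  34]
0.705 [239  60  53]
0.707 [229  90  84]
0.709 [208 120 115]
0.711 [181 140 136]
0.713 [156 143 139]
0.715 [132 129 125]
0.717 [104 103  99]
0.719 [75 73 71]
0.721 [56 52 51]
0.723 [47 44 41]
0.725 [46 42 41]
0.727 [48 44 42]
0.729 [48 44 42]
0.731 [49 44 42]
0.733 [48 44 42]
```

View pics/p1.png

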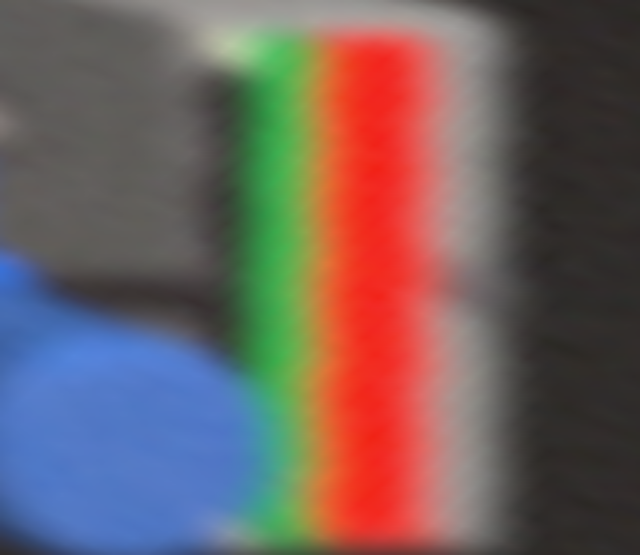

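Rectified view: black bar at columns 205–245 (x≈0.681–0.685), green 250–310, red 325+. The bar is still on white. Advancing 0.2 rad.

Emit:
{"api": "drive_tool", "payload": {"increments": [{"grip": 1,"tx": -0.016,"ty": -0.017,"tz": 0,"turn": 0.06},{"grip": 1,"tx": -0.031,"ty": -0.036,"tz": 0,"turn": 0.13},{"grip": 1,"tx": -0.031,"ty": -0.036,"tz": 0,"turn": 0.13},{"grip": 1,"tx": -0.031,"ty": -0.036,"tz": 0,"turn": 0.13}]}}

```text
clock: 5.25
position: [0.4796, -0.1696, 0.0558]
ee_rot: [-3.065, 0.687, -0.001]
force: [-4.5, -1.1, 5.0]
width: 0.168
```

```bash
sed -i 's/range(40,len(xs),4)/range(44,84,3)/' prof.py; python3 prof.py p2; python3 look.py s2
```

```text
0.677 [101  98  97]
0.6785 [99 95 94]
0.68 [91 86 86]
0.6815 [79 75 74]
0.683 [68 70 64]
0.6845 [59 80 59]
0.686 [ 53 103  60]
0.6875 [ 53 132  67]
0.689 [ 61 156  74]
0.6905 [ 83 169  77]
0.692 [118 168  76]
0.6935 [161 152  69]
0.695 [200 128  60]
0.6965 [226  99  50]
5.35 [ 0.47965252 -0.16951717  0.05578483] 0.1712699415500842 [-4.1  0.4  4.6]
a 0.9338470852167796 0.09496972150154451
0.93 [-0.  0.]
1.03 [-0.013 -0.02 ]
1.13 [-0.024 -0.041]
1.23 [-0.033 -0.063]
1.33 [-0.04  -0.085]
1.43 [-0.044 -0.109]
1.53 [-0.046 -0.132]
1.63 [-0.046 -0.156]
1.73 [-0.043 -0.18 ]
1.83 [-0.038 -0.203]
```

Emit:
{"api": "drive_tool", "payload": {"increments": [{"grip": 1,"tx": -0.013,"ty": -0.02,"tz": 0,"turn": 0.06},{"grip": 1,"tx": -0.024,"ty": -0.041,"tz": 0,"turn": 0.13},{"grip": 1,"tx": -0.024,"ty": -0.041,"tz": 0,"turn": 0.13},{"grip": 1,"tx": -0.024,"ty": -0.041,"tz": 0,"turn": 0.13}]}}

```text
clock: 5.85
position: [0.47, -0.1861, 0.0558]
ee_rot: [-3.104, 0.479, -0.0]
force: [-3.9, -0.8, 5.1]
width: 0.168
```

```bash
python3 prof.py p3; python3 look.py s3
```

```text
0.677 [115 112 110]
0.6785 [121 118 114]
0.68 [124 120 115]
0.6815 [121 116 111]
0.683 [112 106 101]
0.6845 [96 92 87]
0.686 [77 82 72]
0.6875 [63 86 63]
0.689 [ 62 105  62]
0.6905 [ 81 126  65]
0.692 [117 139  68]
0.6935 [161 136  66]
0.695 [201 120  59]
0.6965 [227  95  49]
5.95 [ 0.47008167 -0.18598023  0.05581041] 0.16862090290466752 [-4.5 -1.1  5.5]
a 1.134890500003301 0.09478154876991887
1.13 [-0.  0.]
1.23 [-0.009 -0.022]
1.33 [-0.016 -0.045]
1.43 [-0.021 -0.068]
1.53 [-0.023 -0.092]
1.63 [-0.022 -0.115]
1.73 [-0.02  -0.139]
1.83 [-0.014 -0.162]
1.93 [-0.007 -0.185]
2.03 [ 0.002 -0.206]
```

Bar has moved about 3.3 mm, consistent with 2.8 mm per 0.2 rad. About 0.28 rad more brings it to mid-green.

Emit:
{"api": "drive_tool", "payload": {"increments": [{"grip": 1,"tx": -0.009,"ty": -0.022,"tz": 0,"turn": 0.06},{"grip": 1,"tx": -0.016,"ty": -0.045,"tz": 0,"turn": 0.13},{"grip": 1,"tx": -0.02,"ty": -0.064,"tz": 0,"turn": 0.18},{"grip": 1,"tx": -0.02,"ty": -0.064,"tz": 0,"turn": 0.18},{"grip": 1,"tx": -0.02,"ty": -0.064,"tz": 0,"turn": 0.18}]}}

```text
clock: 6.55
position: [0.4626, -0.2118, 0.0559]
ee_rot: [-3.136, 0.185, -0.002]
force: [-1.1, -1.9, 1.9]
width: 0.168
```

```bash
python3 prof.py p4; python3 look.py s4|head -2
```

```text
0.677 [125 121 118]
0.6785 [144 140 134]
0.68 [166 163 152]
0.6815 [185 182 165]
0.683 [192 193 170]
0.6845 [182 189 161]
0.686 [155 168 139]
0.6875 [120 137 110]
0.689 [ 91 104  82]
0.6905 [88 76 61]
0.692 [114  57  49]
0.6935 [157  49  44]
0.695 [198  46  40]
0.6965 [226  43  37]
6.65 [ 0.46257634 -0.21160721  0.05587227] 0.16702922669496156 [-0.8 -2.1  2. ]
a 1.417938700982336 0.09452582849651986
```

View pics/p4.png

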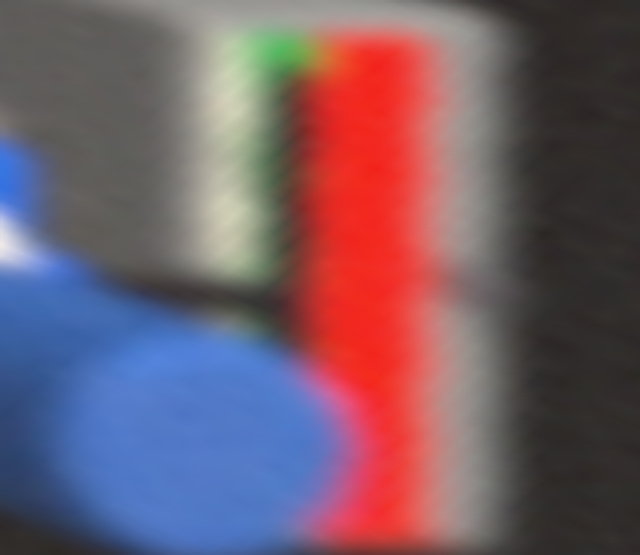

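Rectified view: bar at columns 270–300, which is 55–60 columns (about 7 mm) from its start. In this oblique view it looks adjacent to red because the bar sits above the scale, so there is parallax. Releasing, rising, and checking from directly overhead.

Emit:
{"api": "drive_tool", "payload": {"increments": [{"grip": -0.2,"tx": 0,"ty": 0,"tz": 0,"turn": 0},{"grip": -0.2,"tx": 0,"ty": 0,"tz": 0,"turn": 0},{"grip": -0.2,"tx": 0,"ty": 0,"tz": 0,"turn": 0},{"grip": -0.2,"tx": 0,"ty": 0,"tz": 0,"turn": 0},{"grip": -0.2,"tx": 0,"ty": 0,"tz": 0.1,"turn": 0},{"grip": -0.2,"tx": 0,"ty": 0,"tz": 0.2,"turn": 0},{"grip": -0.2,"tx": 0,"ty": 0,"tz": 0.3,"turn": 0},{"grip": -0.2,"tx": 0,"ty": 0,"tz": 0.37,"turn": 0},{"grip": -0.2,"tx": 0.1,"ty": -0.02,"tz": 0.37,"turn": 0},{"grip": -0.2,"tx": 0.2,"ty": -0.04,"tz": 0.37,"turn": 0},{"grip": -0.2,"tx": 0.34,"ty": -0.04,"tz": 0.37,"turn": 0},{"grip": -0.2,"tx": 0.34,"ty": -0.04,"tz": 0.37,"turn": 0},{"grip": -0.2,"tx": 0.34,"ty": -0.04,"tz": 0.37,"turn": 0},{"grip": -0.2,"tx": 0.34,"ty": -0.04,"tz": 0.37,"turn": 0}]}}

```text
clock: 8.15
position: [0.5975, -0.2275, 0.2034]
ee_rot: [-3.136, 0.183, 0.001]
force: [0.3, 0.0, 0.5]
width: 0.599
```

```bash
python3 - <<'E'
from h import *
o=observe();C=cam("wrist",o);print(o["clock"],o["position"],o["force"],proj(C,(.69,-.225,.058)),C[2])
im=get_image("wrist")[:,:,::-1]
u,v=proj(C,(.69,-.225,.058)).astype(int)
s=im[max(0,v-75):v+75,u-100:u+100]
cv2.imwrite("pics/w5.png",cv2.resize(s,None,fx=4,fy=4,interpolation=cv2.INTER_CUBIC))
E
```

```text
8.15 [ 0.59749782 -0.22747598  0.20343768] [0.33805776 0.02271994 0.45723683] [308.12171777  82.46160749] [ 0.6783955  -0.23644178  0.36030416]
```

View pics/w5.png

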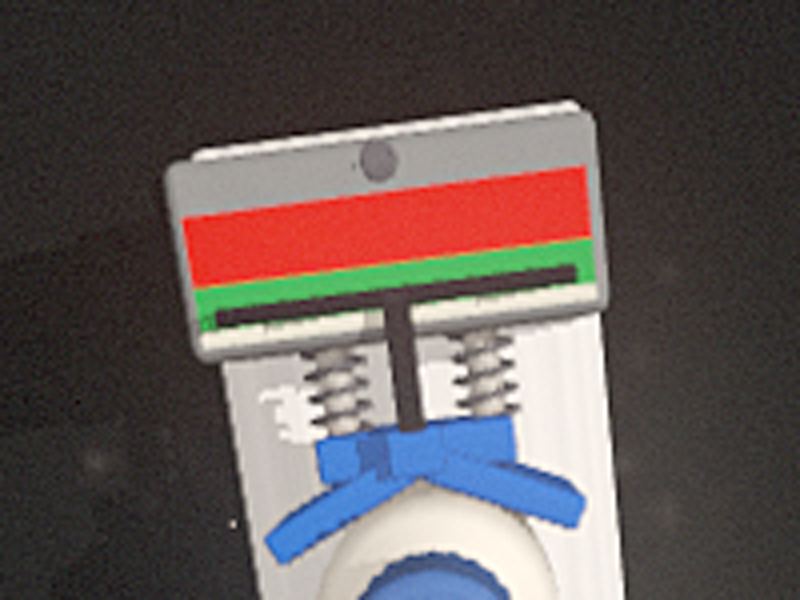

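Seen from overhead with the lever released: at the left end green spans rows 290–330, and the bar's far edge is at about row 310. That is mid-green with clear margin to red. The gripper is clear.

```bash
python3 -c "
from cell import *
print(sign_off())"
```

```text
the job is handed in; nothing more can be done
None
```

I turned the white-bottle clamp's yellow lever anticlockwise to about 1.42 rad, let go of it, lifted clear and handed the job in at about 8.2 s.

- **Pointer after release:** an overhead wrist picture shows the black pointer bar's far edge about mid-green. The stop has moved roughly 7 mm, well clear of the red.
- **Disagreement between views:** the oblique scene camera made the bar look right up against the red. I put that down to parallax, because the bar sits above the scale. The measured bar travel and the overhead view both agree on mid-green.
- **Forces:** the readings I saw stayed under about 7 N.
- **Other clamp:** the arm never went near the brown-bottle clamp. I did not take a final picture of its lever.

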